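Square up the leaning cake boards in their stand

ROBOT

A 6-joint arm with a two-finger parallel gripper is mounted at the origin on a cart in front of the work surface, level with it; the furniture and walls round the work are solid. World frame = base frame: x ahead of the robot, y to its left, z up, the work surface at z = 0. Lengths are in mm, angles in rad, forces in N, time in s.
With the tool pointing down it reaches from about 275 to 750 mm from the base axis. Payload 10.2 kg.
Tool frame: the origin (TCP) lies at the very end of the fingers, on their centre line; the grasp point (between the pads) lies behind it (ctrl.grasp_offset is the z of the grasp point in the tool frame, in mm); z points along the fingers, y is the direction in which the jaws open and shut (so a half turn about z gives the same grasp; the last joint's range is limited). The gripper opens to 85 mm and grips with 20 to 120 N. Pads are 22 mm wide; open, the fingers measure 114 mm over their backs; the gripper's body (76 mm by 85 mm) begins 54 mm behind the grasp point. The pads swing forward as they close: fully open they stand 13 mm farther back than shut.
Start: joints at [-1.334, 0.313, 1.498, -0, 1.331, -0.223], TCP at [232.967, -470.486, 231.294] pointing down, gripper open.
Joint ranges: [-2.94, 2.94], [-0.97, 2.17], [0.19, 2.56], [-1.23, 4.37], [0.02, 3.11], [-2.88, 2.88]. Speed limits (rad/s): [2.39, 2.39, 3.01, 3.14, 3.14, 3.14].

INTERFACE

Orientations are given as a unit quaternion [w, x, y, z].
In Python, from rig import ctrl, capture, job gives the robot as it stands. The module is installed in compiled form; this text tells all that it offers.
- The arm moves only by the tool move_arm, never from a script. Its argument "series" is a list of rows, each a list of 7 numbers: the turn, a rotation vector about the tool's x, y, z in rad, then the shift along the tool's x, y, z in cm, then the opening, from 0 (shut) to 1 (fully open). A call has 1 to 5 rows; each row is the pose to reach, as a shift and turn from the pose measured when the call began, along the tool's axes at that moment; what a row does not reach only later rows make up. A row lasts 1/12 s, in which the tool goes at most 41.7 mm and 7.16 degrees, less where a joint would pass 70% of its speed; a pose out of reach is approached as far as the arm can. A call with a gripper value outside its range is refused whole. The fingers move at their own pace and stop on an object; "grip_force" is the grip in N (left out, the last holds). Time passes only in rows, so rows that repeat a pose let the fingers close. It gives the time, the measured TCP pose, the force and the opening at its end, in the units of the state.
- ctrl.sense(): the state, without advancing time (a new reading comes with each control period).
- capture(name): name is "side" or "top" or "wrist"; returns a dict with "frame" (384x512x3 uint8, red, green, blue), "mtx" (3x3 intrinsics, pixels), "dist" ([k1, k2, p1, p2, k3] as OpenCV has them; the pictures are not rectified), "R" (3x3) and "t" (3): a world point X has camera coordinates R X + t. Camera axes: x right, y down, z forward; pixel columns grow to the right and rows downward; lengths in mm; the calibration is good to about 2 mm. A picture is of the moment at which its call begins. There is no depth.
- job.finish_job(): hands the job in, once; it reports no verdict.
The state is a dict: "time_s": time; "joints": joint angles; "dq": joint speeds; "tau": joint torques, N m; "eef_pos": TCP position; "ee_rot": TCP orientation; "force": force on the tool from outside, world axes, zero at the start; "wrist_torque": the same for the moment, N m; "grip_width": opening from 0.0 (shut) to 1.0 (fully open).
Only numpy, scipy, OpenCV 4.12 (cv2) and the standard library are available. Lean on these libraries where they do the work, as an engineer would, in place of code of your own. Each camera call takes 0.05 s, during which the arm holds its last target.

TASK

Three small cake boards have slumped in the aluminium stand; they slide easily when pushed low, at their feet. Set all three upright, packed together in a row flat against the stand's tall backstop, with their ends up against its low side fence, and leave them standing there.

Things in the scene. Friction and masses are not known exactly. Their poses are not given: they have to be found in the camera images.
- stand_corner (a point): Corner (mm) of a fixed aluminium stand, on its 4 thick base. x: from the open robot side into the backstop (face from x=0, leaning back 4 degrees, 55 mm high, 5 thick, y -120 to 5). y: to the left along the backstop to the low side fence (face y=0, 30 mm high, 5 thick, x -75 to 0). z: up. Base plate x -100 to 30, y -190 to 12. Boards slide at a few N if pushed within 20 mm of the base; higher, they wedge.
- board_back: Stiff white-faced cake board 130 wide x 55 high x 12 mm thick, 70 to 140 g. Origin: its centre; x through its thickness (as the stand's x when upright and square), y along its width, z up its height. It stands on a long edge on the base, leaning 20 to 35 degrees, top towards the backstop, end 20 to 45 mm short of the fence. This one is nearest the backstop and rests on it.
- board_middle: Stiff white-faced cake board 130 wide x 55 high x 12 mm thick, 70 to 140 g. Origin: its centre; x through its thickness (as the stand's x when upright and square), y along its width, z up its height. It stands on a long edge on the base, leaning 20 to 35 degrees, top towards the backstop, end 20 to 45 mm short of the fence. Middle of the row, leaning on the back board.
- board_front: Stiff white-faced cake board 130 wide x 55 high x 12 mm thick, 70 to 140 g. Origin: its centre; x through its thickness (as the stand's x when upright and square), y along its width, z up its height. It stands on a long edge on the base, leaning 20 to 35 degrees, top towards the backstop, end 20 to 45 mm short of the fence. Nearest the open front, leaning on the middle one.

How it is judged (in metres and radians):
At the end, for the whole second after the job is handed in: All three boards stand on the stand's base within 12 degrees of upright and of being square to the backstop, every board's centre no more than 45 mm in front of the backstop's foot (about 4, 16 and 28 mm when packed tight), their ends within 15 mm of the side fence, at rest (angle between each of board_back, board_middle, board_front's own z axis and vertical below 0.21 rad and angle between the x axis of each of board_back, board_middle, board_front and the x axis of stand_corner, either way round below 0.21 rad and x of board_back in the frame of stand_corner between -0.045 and 0 m and y of board_back in the frame of stand_corner between -0.08 and -0.055 m and z of each of board_back, board_middle, board_front in the frame of stand_corner below 0.037 m and linear speed of each of board_back, board_middle, board_front below 0.05 m/s and x of board_middle in the frame of stand_corner between -0.045 and 0 m and y of board_middle in the frame of stand_corner between -0.08 and -0.055 m and x of board_front in the frame of stand_corner between -0.045 and 0 m and y of board_front in the frame of stand_corner between -0.08 and -0.055 m); the robot touches nothing.
It also fails if it takes over 38 s, if anything falls off the work surface, if the arm or the gripper's body presses on something with over 40 N, if the wrist force passes 120 N, or if a joint passes its speed limit or range.

## Working session

There is one attempt and no reset: what is moved stays moved. The work goes in short steps, Python scripts to look and compute and a tool call to move; the robot and the scene stay as the last step left them, time stands still between calls to the robot, and variables do not carry over. Pictures are saved under pics/ and viewed, and the job is handed in when it is done.

Besides the shell and the picture viewer there is one more tool, called after "Request:" as name(argument=value, ...) on one line, values as JSON. move_arm: Moves the arm, as the interface text tells. Its arguments: {"type":"object","properties":{"series":{"type":"array","items":{"type":"array","items":{"type":"number"}}},"grip_force":{"type":"number"}},"required":["series"]}

```bash
mkdir -p pics; python3 - <<'E'
from rig import ctrl, capture, job
import cv2,pickle
s=ctrl.sense();print(s, ctrl.grasp_offset)
for n in ["side","top","wrist"]:
    c=capture(n);pickle.dump(c,open(n+"0.pkl","wb"))
    cv2.imwrite(f"pics/{n}0.png",c["frame"][:,:,::-1]);print(n,c["mtx"].tolist(),c["dist"],c["R"].tolist(),c["t"])
E
```

```text
{'time_s': 0.0, 'joints': array([-1.33438630e+00,  3.13478776e-01,  1.49842859e+00,  4.17670178e-07,
        1.33098883e+00, -2.23389564e-01]), 'dq': array([ 5.35041499e-04, -9.14264243e-04,  8.23544212e-04,  8.59326558e-05,
       -1.19832732e-03, -9.60338522e-06]), 'tau': array([-3.10142510e-03, -4.12269831e+01, -2.59743047e+01, -4.10928915e-04,
        4.23808931e-03, -7.62404284e-06]), 'eef_pos': array([ 232.91249823, -470.22781218,  230.72354401]), 'ee_rot': array([-6.51757964e-04,  9.73689039e-01,  2.27879859e-01, -4.04032362e-06]), 'force': array([0.47763868, 0.67884041, 0.02032828]), 'wrist_torque': array([-0.03197804,  0.00152401, -0.00951394]), 'grip_width': 0.9986936338389221} -18.700000000000003
side [[496.4539436645134, 0.0, 261.58099998217887], [0.0, 496.4539436645134, 186.15994069091496], [0.0, 0.0, 1.0]] [-0.22355094  0.          0.          0.          0.        ] [[-0.9997362857575401, -0.010920396759256538, 0.020201580986113164], [-0.022964290111941184, 0.47472790154195316, -0.8798329732836957], [1.7871000766986144e-05, -0.8800648637641401, -0.4748534881923406]] [5
[... 179 characters left out ...]
.          0.          0.        ] [[-9.43865276211189e-05, -0.999073896692697, 0.04302720114594352], [-0.9959051522191248, -0.0037959266365228473, -0.09032451895455755], [0.0904041972177481, -0.04285953672451694, -0.9949824828795604]] [-305.75996176  555.67558686  856.25385736]
wrist [[283.0211706917333, 0.0, 254.86960658267037], [0.0, 283.0211706917333, 195.41883636555244], [0.0, 0.0, 1.0]] [-0.00746708  0.          0.          0.          0.        ] [[0.4438852230701172, -0.8960819597035388, -0.001740756691658429], [-0.8487971655280196, -0.42108325115653406, 0.3197378103806999], [-0.28724428720445194, -0.14044933993903402, -0.9475044603478646]] [-523.42423886  -41.10670932  381.65188659]
```

View pics/side0.png

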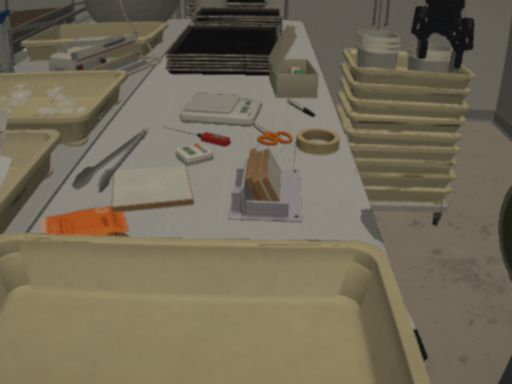

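View pics/top0.png

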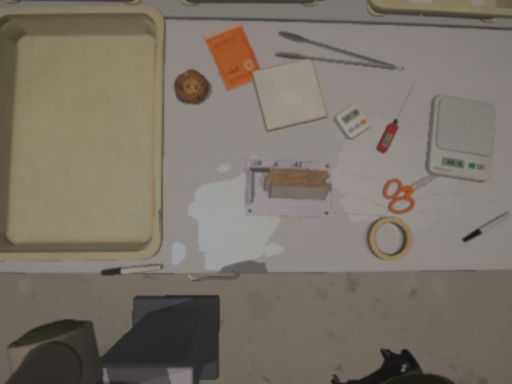

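View pics/wrist0.png

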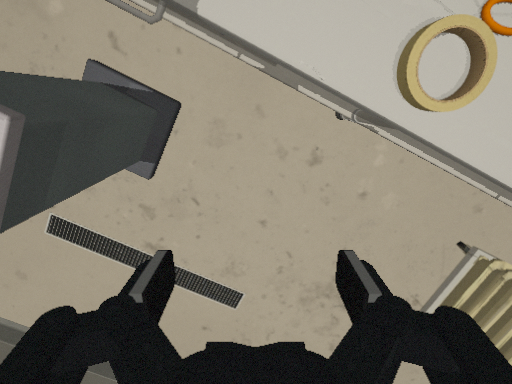

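```bash
python3 - <<'E'
import cv2
a=cv2.imread("pics/top0.png")[150:225,235:345];cv2.imwrite("pics/top0c.png",cv2.resize(a,None,fx=7,fy=7,interpolation=cv2.INTER_CUBIC))
a=cv2.imread("pics/side0.png")[140:225,220:310];cv2.imwrite("pics/side0c.png",cv2.resize(a,None,fx=7,fy=7,interpolation=cv2.INTER_CUBIC))
E
```

```text
(no output)
```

View pics/top0c.png

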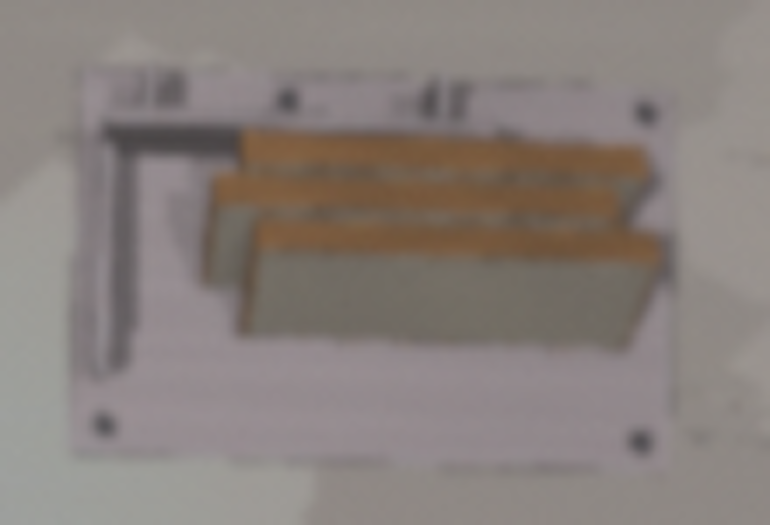

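View pics/side0c.png

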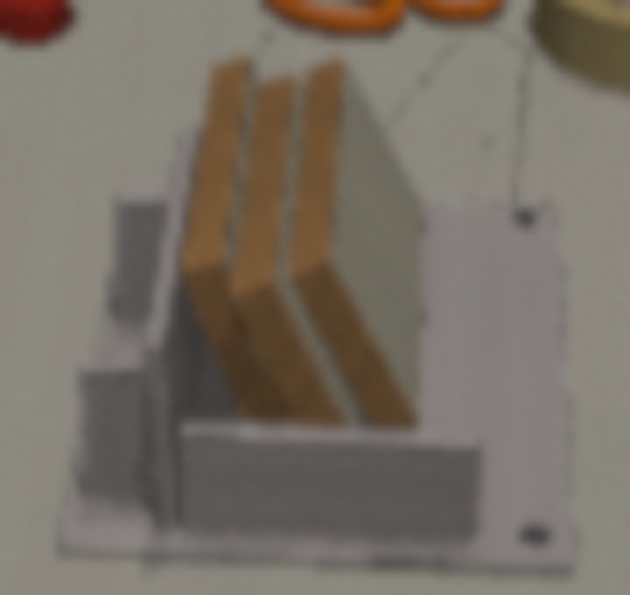

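```bash
cat > h.py <<'E'
import numpy as np,cv2,pickle
from scipy.optimize import least_squares
def proj(c,X):
    return cv2.projectPoints(np.asarray(X,float).reshape(-1,3),cv2.Rodrigues(c["R"])[0],c["t"],c["mtx"],c["dist"])[0].reshape(-1,2)
def onplane(c,uv,z):
    n=cv2.undistortPoints(np.array(uv,float).reshape(-1,1,2),c["mtx"],c["dist"]).reshape(-1,2)
    d=np.c_[n,np.ones(len(n))]@c["R"]; o=-c["R"].T@c["t"]
    return o+d*((z-o[2])/d[:,2])[:,None]
E
python3 - <<'E'
from h import *
T=pickle.load(open("top0.pkl","rb"));S=pickle.load(open("side0.pkl","rb"))
t=lambda l:[((x+.5)/7+235-.5,(y+.5)/7+150-.5) for x,y in l]
s=lambda l:[((x+.5)/7+220-.5,(y+.5)/7+140-.5) for x,y in l]
tc=t([(80,68),(677,85),(672,468),(72,455)]); print(onplane(T,tc,4).round(1))
sc=s([(60,555),(573,570),(558,203)]); print(onplane(S,sc,4).round(1))
# stand pose fit
Xs=np.array([(30,12,0),(30,-190,0),(-100,-190,0),(-100,12,0)],float)
def W(p,X):
    c,s_=np.cos(p[2]),np.sin(p[2]); return np.c_[c*X[:,0]-s_*X[:,1]+p[0],s_*X[:,0]+c*X[:,1]+p[1],X[:,2]+4]
f=lambda p:np.r_[(proj(T,W(p,Xs))-tc).ravel(),(proj(S,W(p,Xs[[0,3,2]]-[0,0,4]))-sc).ravel()]
r=least_squares(f,[550,-280,0]);p=r.x;print("stand",p,r.fun.round(2))
print("T only",least_squares(lambda p:f(p)[:8],p).x)
def toS(Pw):
    c,s_=np.cos(p[2]),np.sin(p[2]);d=Pw-[p[0],p[1],4];return np.c_[c*d[:,0]+s_*d[:,1],-s_*d[:,0]+c*d[:,1],d[:,2]]
print("foot front L,R; mid L",toS(onplane(T,t([(240,333),(628,348),(205,283)]),4)).round(1))
print("front top front-edge L,R",toS(onplane(T,t([(258,250),(658,258)]),55)).round(1))
print("top back edges front,mid,back (L,R)",toS(onplane(T,t([(262,222),(660,236),(217,175),(617,188),(243,130),(648,148)]),56)).round(1))
E
```

```text
[[ 626.4 -279.5    4. ]
 [ 622.1 -482.     4. ]
 [ 492.4 -478.1    4. ]
 [ 496.7 -277.2    4. ]]
[[ 623.8 -276.9    4. ]
 [ 496.  -275.3    4. ]
 [ 488.3 -481.6    4. ]]
stand [ 5.95104133e+02 -2.92313088e+02 -2.20880051e-02] [ 0.62  0.42  0.39  0.49  0.84  0.63  0.4   0.55 -0.68  0.66  0.13  1.08
 -1.33  2.  ]
T only [ 5.96331357e+02 -2.90995594e+02 -2.20665888e-02]
foot front L,R; mid L [[ -56.8  -42.1    0. ]
 [ -58.7 -172.8    0. ]
 [ -40.4  -30.     0. ]]
front top front-edge L,R [[ -33.9  -43.6   51. ]
 [ -33.1 -171.3   51. ]]
top back edges front,mid,back (L,R) [[ -25.1  -44.6   52. ]
 [ -26.2 -171.7   52. ]
 [ -10.6  -30.1   52. ]
 [ -11.2 -157.8   52. ]
 [   4.   -38.1   52. ]
 [   1.9 -167.7   52. ]]
```

```bash
cat >> h.py <<'E'
from scipy.spatial.transform import Rotation as Ro
P=(596.,-291.5,-0.022)
def s2w(x,y):
    c,s=np.cos(P[2]),np.sin(P[2]);return np.array([c*x-s*y+P[0],s*x+c*y+P[1]])
def w2s(x,y):
    c,s=np.cos(P[2]),np.sin(P[2]);a,b=x-P[0],y-P[1];return np.array([c*a+s*b,-s*a+c*b])
def cur(st):
    q=st["ee_rot"];R=Ro.from_quat([q[1],q[2],q[3],q[0]]);return R,np.array(st["eef_pos"])
def row(st,xs,ys,z,yaw=0.):
    "target tcp in stand xy, world z; tool x at stand angle yaw"
    R,p=cur(st); Rt=Ro.from_euler('z',P[2]+yaw)*Ro.from_euler('x',np.pi)
    t=np.r_[s2w(xs,ys),z]
    return np.r_[(R.inv()*Rt).as_rotvec().round(3),(R.inv().apply(t-p)/10).round(2)]
def show():
    from rig import ctrl
    st=ctrl.sense();R,p=cur(st)
    print("t",round(st["time_s"],2),"tcp stand",w2s(*p[:2]).round(1),"z",p[2].round(1),"F",st["force"].round(1),"grip",round(st["grip_width"],3), "yaw",np.degrees(np.arctan2(R.as_matrix()[1,0],R.as_matrix()[0,0])-P[2]).round(1),"toolz",R.as_matrix()[:,2].round(3))
    return st
E
python3 - <<'E'
from h import *
st=show();print(row(st,-95,-107,110).tolist())
E
```

```text
t 0.15 tcp stand [-359.1 -186.8] z 230.9 F [ 0.3 -0.2 -0.1] grip 1.0 yaw 27.6 toolz [-0.     0.001 -1.   ]
[-0.001, 0.0, 0.482, 27.09, 5.18, 12.09]
```

Request:
move_arm(series=[[0,0,0.12,6,1,2.5,1],[0,0,0.24,12,2,5,1],[0,0,0.36,16,3,7,1],[0,0,0.482,20,4,9,1],[0,0,0.482,24,4.6,11,1]])

```text
time_s: 0.57
eef_pos: [408.9, -421.3, 150.3]
ee_rot: [-0.0, 1.0, -0.014, -0.0]
force: [-0.4, -1.0, 1.1]
grip_width: 1.0
```

```bash
python3 - <<'E'
from h import *
st=show();print(row(st,-95,-107,110).tolist(),row(st,-95,-107,30).tolist())
E
```

```text
t 0.57 tcp stand [-184.2 -133.9] z 150.3 F [-0.4 -1.   1.1] grip 1.0 yaw -0.4 toolz [-0.     0.001 -1.   ]
[-0.001, 0.0, -0.007, 8.9, -2.75, 4.03] [-0.001, 0.0, -0.007, 8.9, -2.74, 12.03]
```

Request:
move_arm(series=[[0,0,-0.007,4.5,-1.4,2,1],[0,0,-0.007,8.9,-2.75,4,1],[0,0,-0.007,8.9,-2.75,8,1],[0,0,-0.007,8.9,-2.75,11,1],[0,0,-0.007,8.9,-2.75,12,1]])

```text
time_s: 0.98
eef_pos: [497.5, -393.0, 23.8]
ee_rot: [-0.004, 1.0, -0.01, -0.003]
force: [-1.1, 0.8, -1.4]
grip_width: 0.997
```

```bash
cat > look.py <<'E'
import sys;from h import *
from rig import capture
st=show()
k=sys.argv[1]
for n,(a,b,c,d) in {"side":(120,225,190,320),"top":(140,230,225,360)}.items():
    c_=capture(n);pickle.dump(c_,open(n+k+".pkl","wb"))
    f=c_["frame"][a:b,c:d,::-1];cv2.imwrite(f"pics/{n}{k}.png",cv2.resize(f,None,fx=5.5,fy=5.5,interpolation=cv2.INTER_CUBIC))
E
python3 look.py 1
```

```text
t 0.98 tcp stand [ -96.2 -103.6] z 23.8 F [-1.1  0.8 -1.4] grip 0.997 yaw 0.1 toolz [-0.007  0.008 -1.   ]
```

View pics/side1.png

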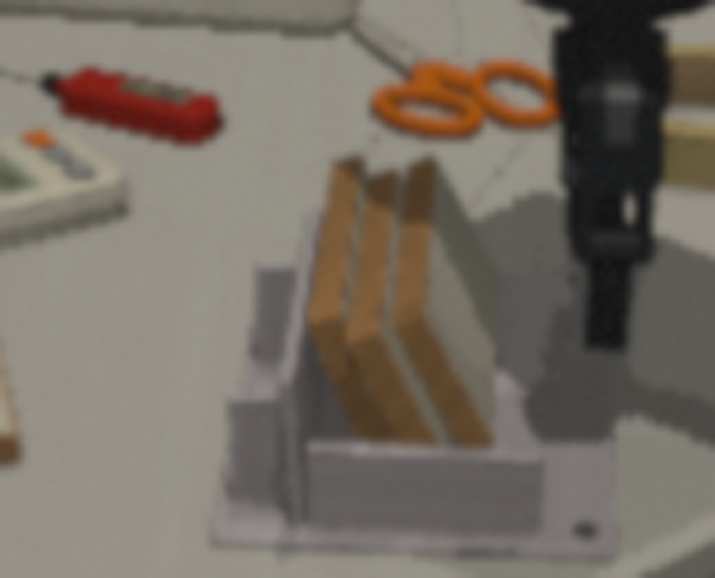

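View pics/top1.png

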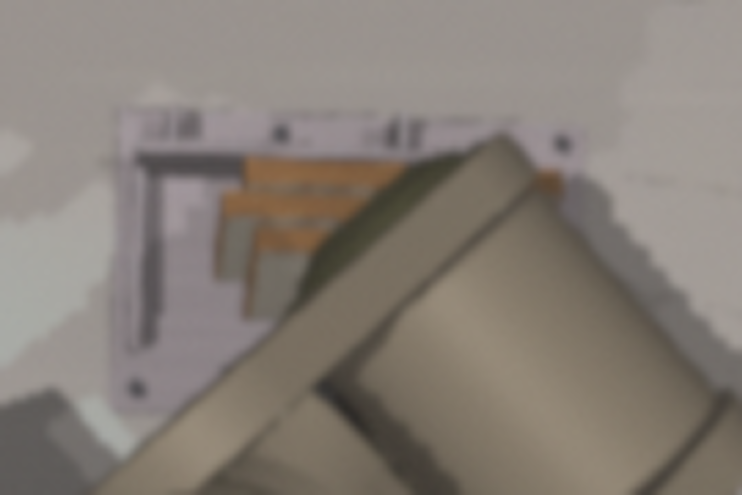

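```bash
python3 - <<'E'
from h import *
S=pickle.load(open("side1.pkl","rb"))
for y in (-47,-52,-60):
  for z in (20,24,30,37): print(y,z,proj(S,[[*s2w(-96,y),z]]).round(1), end=' ')
  print()
st=show()
print(row(st,-88,-107,10).tolist())
E
```

```text
-47 20 [[298.4 195.7]] -47 24 [[298.5 193.8]] -47 30 [[298.7 191. ]] -47 37 [[298.9 187.6]] 
-52 20 [[298.3 194.4]] -52 24 [[298.4 192.5]] -52 30 [[298.6 189.7]] -52 37 [[298.8 186.3]] 
-60 20 [[298.2 192.3]] -60 24 [[298.3 190.4]] -60 30 [[298.5 187.6]] -60 37 [[298.7 184.2]] 
t 1.08 tcp stand [ -96.1 -106.1] z 28.4 F [ 0.3 -0.7  0.4] grip 1.001 yaw 0.0 toolz [-0.003  0.004 -1.   ]
[-0.004, 0.003, 0.0, 0.81, 0.1, 1.83]
```

Request:
move_arm(series=[[0,0,0,0.4,0.1,0.8,1],[0,0,0,0.8,0.1,1.6,1],[0,0,0,1.0,0.1,2.2,1],[0,0,0,1.2,0.1,2.7,1],[0,0,0,1.4,0.1,2.8,1]])

```text
time_s: 1.5
eef_pos: [511.5, -396.6, -0.2]
ee_rot: [-0.002, 1.0, -0.011, -0.002]
force: [0.1, 0.4, -1.0]
grip_width: 0.997
```

```bash
python3 - <<'E'
from h import *
st=show()
print(row(st,-70,-107,0).tolist())
E
```

```text
t 1.5 tcp stand [ -82.2 -107. ] z -0.2 F [ 0.1  0.4 -1. ] grip 0.997 yaw -0.0 toolz [-0.004  0.005 -1.   ]
[-0.005, 0.004, -0.0, 1.22, 0.0, -0.02]
```

Request:
move_arm(series=[[0,0,0,0.3,0,0,1],[0,0,0,0.6,0,0,1],[0,0,0,0.9,0,0,1],[0,0,0,1.15,0,0,1],[0,0,0,1.4,0,0,1]])

```text
time_s: 1.92
eef_pos: [525.8, -397.0, 0.1]
ee_rot: [-0.002, 1.0, -0.011, -0.002]
force: [-1.1, 0.3, 0.8]
grip_width: 0.997
```

Request:
move_arm(series=[[0,0,0,0.2,0,0,1],[0,0,0,0.4,0,0,1],[0,0,0,0.6,0,0,1],[0,0,0,0.8,0,0,1],[0,0,0,1.0,0,0,1]])

```text
time_s: 2.33
eef_pos: [535.8, -397.2, -0.1]
ee_rot: [-0.002, 1.0, -0.011, -0.002]
force: [-1.9, 0.3, 0.2]
grip_width: 1.001
```

```bash
python3 look.py 2
```

```text
t 2.33 tcp stand [ -57.8 -107. ] z -0.1 F [-1.9  0.3  0.2] grip 1.001 yaw -0.0 toolz [-0.004  0.005 -1.   ]
```

View pics/side2.png

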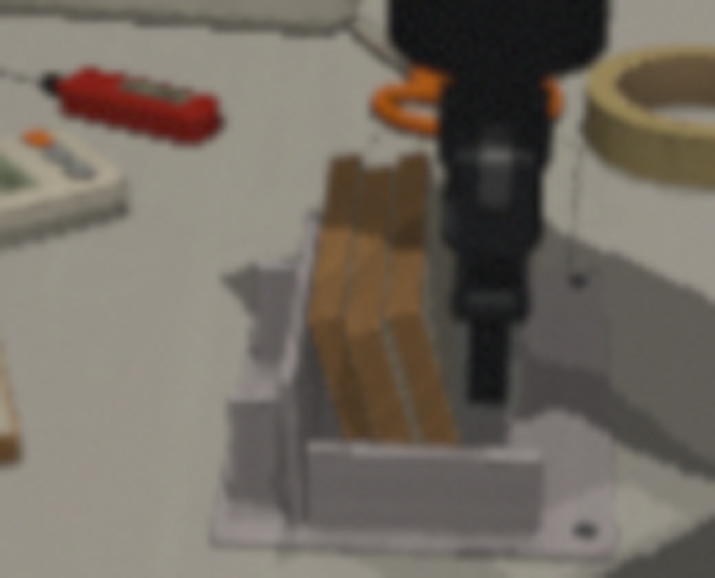

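Request:
move_arm(series=[[0,0.06,0,-0.2,0,0,1],[0,0.12,0,-0.2,0,0,1],[0,0.18,0,-0.2,0,0,1],[0,0.2,0,0,0,0,1],[0,0.2,0,0.2,0,0,1]])

```text
time_s: 2.85
eef_pos: [537.6, -397.5, 0.1]
ee_rot: [-0.001, 0.995, -0.012, 0.098]
force: [1.1, 0.2, 0.8]
grip_width: 1.005
```

```bash
cat >> h.py <<'E'
def rowt(st,xs,ys,z,yaw=0.,tilt=0.):
    R,p=cur(st); Rt=Ro.from_euler('z',P[2]+yaw)*Ro.from_euler('x',np.pi)*Ro.from_euler('y',tilt)
    t=np.r_[s2w(xs,ys),z]
    return np.r_[(R.inv()*Rt).as_rotvec().round(3),(R.inv().apply(t-p)/10).round(2)].tolist()
E
python3 - <<'E'
from h import *
st=show()
print(rowt(st,-46,-107,0,0,.2))
E
```

```text
t 2.85 tcp stand [ -56.  -107.3] z 0.1 F [1.1 0.2 0.8] grip 1.005 yaw -0.1 toolz [ 0.195 -0.    -0.981]
[-0.004, 0.004, -0.002, 0.98, -0.03, 0.21]
```

Request:
move_arm(series=[[0,0,0,0.2,0,0.04,1],[0,0,0,0.4,0,0.08,1],[0,0,0,0.6,0,0.12,1],[0,0,0,0.8,0,0.16,1],[0,0,0,1.0,0,0.2,1]])

```text
time_s: 3.27
eef_pos: [548.2, -397.6, -0.1]
ee_rot: [-0.001, 0.995, -0.011, 0.098]
force: [-2.3, -1.4, -1.3]
grip_width: 0.998
```

```bash
python3 look.py 3
```

```text
t 3.27 tcp stand [ -45.4 -107.1] z -0.1 F [-2.3 -1.4 -1.3] grip 0.998 yaw -0.1 toolz [ 0.195  0.    -0.981]
```

View pics/side3.png

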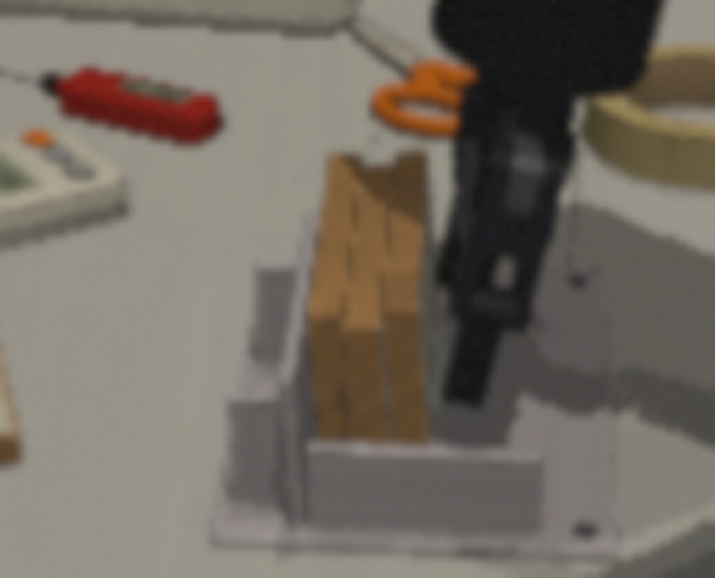

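Request:
move_arm(series=[[0,0,0,0.1,0,0.02,1],[0,0,0,0.2,0,0.04,1],[0,0,0,0.3,0,0.06,1]])

```text
time_s: 3.62
eef_pos: [549.8, -397.6, -0.2]
ee_rot: [-0.002, 0.995, -0.011, 0.096]
force: [-19.3, 1.3, 7.5]
grip_width: 1.001
```

Request:
move_arm(series=[[0,0,0,0.1,0,0.02,1],[0,0,0,0.2,0,0.04,1]])

```text
time_s: 3.78
eef_pos: [549.8, -397.6, -0.3]
ee_rot: [-0.003, 0.996, -0.011, 0.094]
force: [-22.4, 2.8, 10.8]
grip_width: 0.999
```

Request:
move_arm(series=[[0,0,0,-1,0,-0.2,1],[0,0,0,-2.5,0,-0.5,1],[0,0,0,-4,0,-3,1],[0,0,0,-4.0,0,-7,0.6],[0,0,0,-4.0,0,-11,0]])

```text
time_s: 4.2
eef_pos: [488.8, -396.7, 100.8]
ee_rot: [-0.004, 0.996, -0.012, 0.093]
force: [0.1, -1.2, -0.2]
grip_width: 0.744
```

```bash
python3 look.py 4; python3 - <<'E'
from h import *
st=show();print(st["joints"])
for y in(1.5708,-1.5708): print(rowt(st,-18,-215,110,y,.2*np.sign(y)))
E
```

```text
t 4.2 tcp stand [-104.9 -107.5] z 100.8 F [ 0.1 -1.2 -0.2] grip 0.744 yaw -0.1 toolz [ 0.186  0.005 -0.983]
t 4.3 tcp stand [-102.3 -110.6] z 107.4 F [ 0.5  0.  -0.6] grip 0.575 yaw -0.0 toolz [ 0.194 -0.006 -0.981]
[-0.93050704  0.58639863  1.43736672  0.18122599  1.00265054  0.57379771]
[0.31, 0.005, -1.54, 8.33, 10.44, 1.4]
[0.005, -0.312, 1.579, 8.33, 10.44, 1.4]
```

View pics/side4.png

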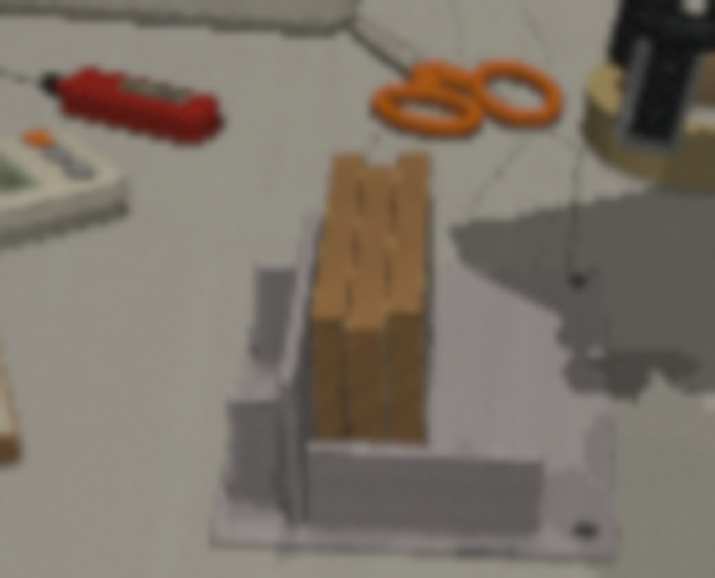

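View pics/top4.png

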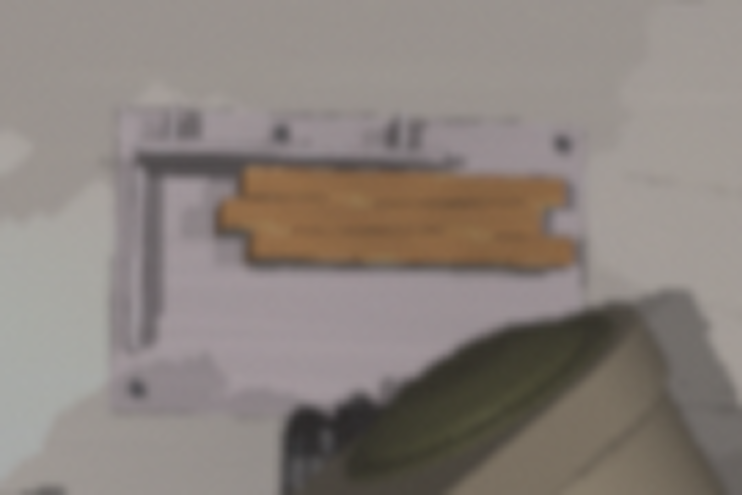

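```bash
cat >> h.py <<'E'
def rowg(st,xs,ys,z,yaw=np.pi/2,tx=.3,ty=.17):
    R,p=cur(st); Rt=Ro.from_euler('z',P[2])*Ro.from_euler('x',ty)*Ro.from_euler('y',-tx)*Ro.from_euler('z',yaw)*Ro.from_euler('x',np.pi)
    t=np.r_[s2w(xs,ys),z]
    return np.r_[(R.inv()*Rt).as_rotvec().round(3),(R.inv().apply(t-p)/10).round(2)].tolist()
E
python3 - <<'E'
from h import *
st=show()
for a in (.25,.5,.75,1): print(rowg(st,-102+42*a,-110-85*a,120,np.pi/2*a,.2+.1*a,.17*a))
E
```

```text
t 4.3 tcp stand [-102.3 -110.6] z 107.4 F [ 0.5  0.  -0.6] grip 0.575 yaw -0.0 toolz [ 0.194 -0.006 -0.981]
[0.037, 0.038, -0.384, 1.31, 2.07, -1.02]
[0.059, 0.085, -0.766, 2.34, 4.19, -0.81]
[0.064, 0.144, -1.146, 3.37, 6.32, -0.6]
[0.049, 0.212, -1.524, 4.4, 8.44, -0.4]
```

Request:
move_arm(series=[[0.01,0.01,-0.12,0.5,0.7,-0.9,0],[0.02,0.025,-0.24,0.9,1.4,-1,0],[0.03,0.036,-0.36,1.3,2.07,-1,0],[0.045,0.05,-0.48,1.7,2.8,-1,0],[0.05,0.065,-0.6,2.0,3.5,-0.9,0]])

```text
time_s: 4.72
eef_pos: [508.9, -435.7, 120.4]
ee_rot: [0.007, 0.949, 0.289, 0.125]
force: [0.2, -0.1, 0.6]
grip_width: 0.003
```

```bash
python3 - <<'E'
from h import *
st=show()
print(st["joints"],rowg(st,-40,-195,120))
E
```

```text
t 4.72 tcp stand [ -83.9 -146.1] z 120.4 F [ 0.2 -0.1  0.6] grip 0.003 yaw 35.7 toolz [ 0.242  0.059 -0.969]
[-0.9736079   0.65738143  1.28621939  0.2615567   1.1218439  -0.09846478] [-0.005, 0.119, -0.921, 0.69, 6.49, 0.78]
```

Request:
move_arm(series=[[0,0.015,-0.12,0.1,0.8,0.1,0],[0,0.03,-0.24,0.2,1.6,0.2,0],[0,0.045,-0.36,0.3,2.5,0.3,0],[0,0.06,-0.48,0.4,3.3,0.4,0],[0,0.08,-0.6,0.5,4.2,0.5,0]])

```text
time_s: 5.13
eef_pos: [537.6, -467.8, 120.1]
ee_rot: [0.033, 0.814, 0.559, 0.155]
force: [0.6, 0.6, 0.6]
grip_width: 0.005
```

```bash
python3 - <<'E'
from h import *
st=show()
print(st["joints"],rowg(st,-30,-195,100))
E
```

```text
t 5.13 tcp stand [ -54.6 -177.6] z 120.1 F [0.6 0.6 0.6] grip 0.005 yaw 71.7 toolz [ 0.289  0.12  -0.95 ]
[-0.99311852  0.7624919   1.1120503   0.33320011  1.22513343 -0.73263832] [-0.004, 0.037, -0.315, -1.3, 2.39, 2.39]
```

Request:
move_arm(series=[[0,0.012,-0.11,-0.4,0.8,0.8,0],[0,0.024,-0.22,-0.9,1.6,1.6,0],[-0.004,0.037,-0.315,-1.3,2.4,2.4,0],[-0.004,0.037,-0.315,-1.3,2.4,2.4,0]])

```text
time_s: 5.47
eef_pos: [562.2, -486.1, 97.5]
ee_rot: [0.047, 0.712, 0.681, 0.164]
force: [-0.9, 0.4, -1.4]
grip_width: 0.0
```

```bash
python3 - <<'E'
from h import *
st=show()
print(st["joints"],rowg(st,-20,-195,50),rowg(st,-20,-195,14))
E
```

```text
t 5.47 tcp stand [ -29.5 -195.3] z 97.5 F [-0.9  0.4 -1.4] grip 0.0 yaw 90.1 toolz [ 0.299  0.157 -0.941]
[-0.98807888  0.86905677  0.9801234   0.35822077  1.27546823 -1.04499833] [-0.0, -0.001, 0.002, -0.78, -0.48, 4.76] [-0.0, -0.001, 0.002, -1.39, -1.53, 8.15]
```

Request:
move_arm(series=[[0,0,0,-0.25,-0.15,1.5,0],[0,0,0,-0.5,-0.3,3,0],[0,0,0,-0.8,-0.5,4.8,0],[0,0,0,-1.1,-1.0,6.4,0],[0,0,0,-1.2,-1.2,7.0,0]])

```text
time_s: 5.88
eef_pos: [570.6, -484.3, 21.8]
ee_rot: [0.044, 0.713, 0.68, 0.165]
force: [-0.5, 0.4, 0.3]
grip_width: -0.003
```

```bash
python3 look.py 5;python3 - <<'E'
from h import *
st=show()
print(rowg(st,-18,-192,14))
E
```

```text
t 5.88 tcp stand [ -21.1 -193.3] z 21.8 F [-0.5  0.4  0.3] grip -0.003 yaw 90.0 toolz [ 0.295  0.161 -0.942]
t 5.98 tcp stand [ -20.9 -194.1] z 23.9 F [ 0.3 -0.9  0.5] grip 0.002 yaw 90.1 toolz [ 0.297  0.159 -0.942]
[-0.003, -0.004, -0.0, 0.03, -0.02, 1.05]
```

View pics/side5.png

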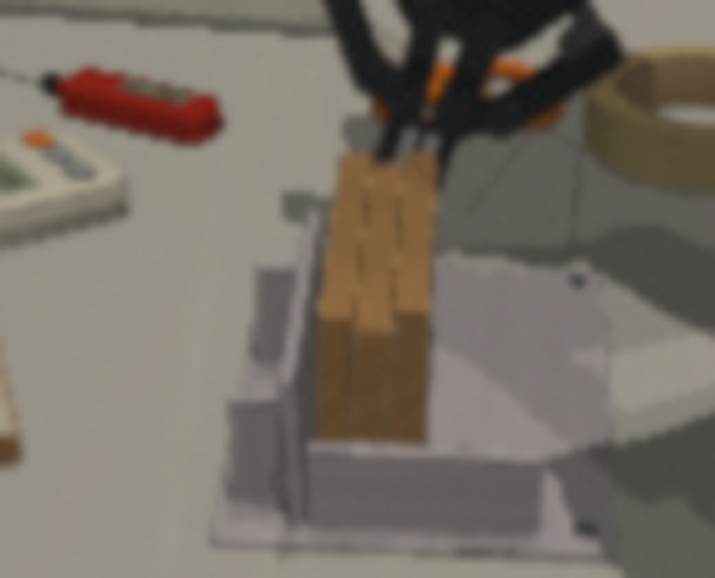

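View pics/top5.png

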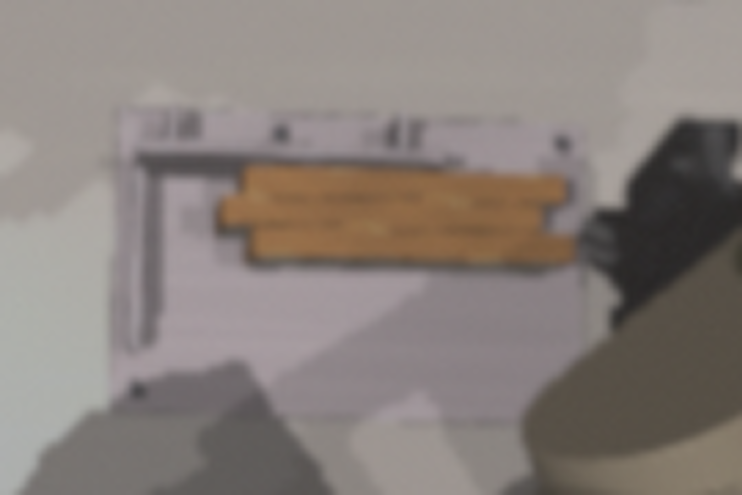

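```bash
python3 - <<'E'
from h import *
im=[]
for k in "45":
    S=pickle.load(open(f"side{k}.pkl","rb"))["frame"][140:205,235:280,::-1];T=pickle.load(open(f"top{k}.pkl","rb"))["frame"][162:192,250:335,::-1]
    im.append(np.hstack([cv2.resize(S,(350,505),interpolation=cv2.INTER_NEAREST)])); im.append(cv2.resize(T,(765,270),interpolation=cv2.INTER_NEAREST))
cv2.imwrite("pics/cmpS.png",np.hstack([im[0],im[2]]));cv2.imwrite("pics/cmpT.png",np.vstack([im[1],im[3]]))
E
```

```text
(no output)
```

View pics/cmpS.png

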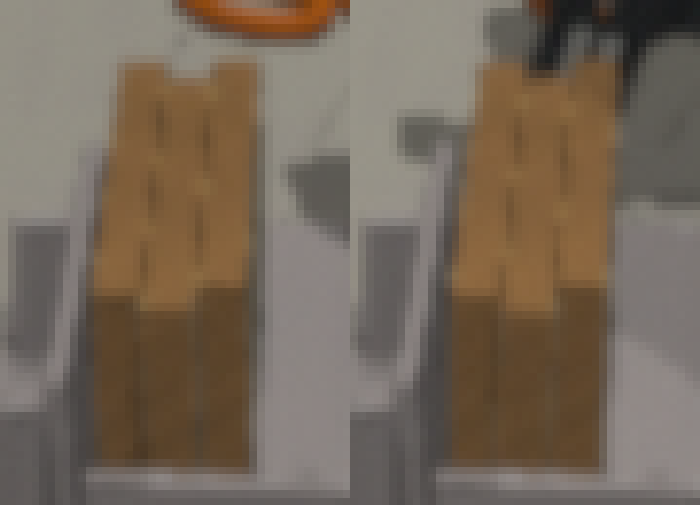

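View pics/cmpT.png

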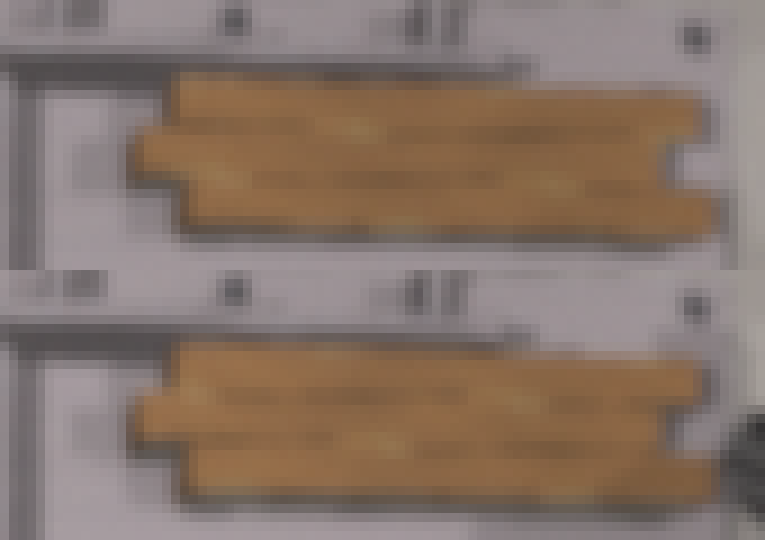

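Request:
move_arm(series=[[0,0,0,0,0,0.4,0],[0,0,0,0.03,0,0.8,0],[0,0,0,0.03,0,1.0,0]])

```text
time_s: 6.23
eef_pos: [574.1, -483.0, 14.6]
ee_rot: [0.046, 0.713, 0.68, 0.165]
force: [1.6, 0.2, 0.7]
grip_width: -0.0
```

```bash
python3 - <<'E'
from h import *
st=show()
print(rowg(st,-18,-192,14),rowg(st,-18,-172,14))
E
```

```text
t 6.23 tcp stand [ -17.7 -191.9] z 14.6 F [1.6 0.2 0.7] grip -0.0 yaw 90.1 toolz [ 0.297  0.159 -0.942]
[-0.002, -0.004, -0.0, -0.02, -0.05, 0.05] [-0.002, -0.004, -0.0, 1.95, -0.15, 0.38]
```

Request:
move_arm(series=[[0,0,0,0.4,-0.02,0.07,0],[0,0,0,0.8,-0.04,0.13,0],[0,0,0,1.1,-0.06,0.18,0],[0,0,0,1.4,-0.07,0.23,0],[0,0,0,1.7,-0.08,0.28,0]])

```text
time_s: 6.65
eef_pos: [574.6, -465.5, 15.1]
ee_rot: [0.046, 0.713, 0.68, 0.165]
force: [0.2, -0.6, -0.0]
grip_width: 0.002
```

```bash
python3 look.py 6
```

```text
t 6.65 tcp stand [ -17.6 -174.5] z 15.1 F [ 0.2 -0.6 -0. ] grip 0.002 yaw 90.1 toolz [ 0.297  0.158 -0.942]
```

View pics/side6.png

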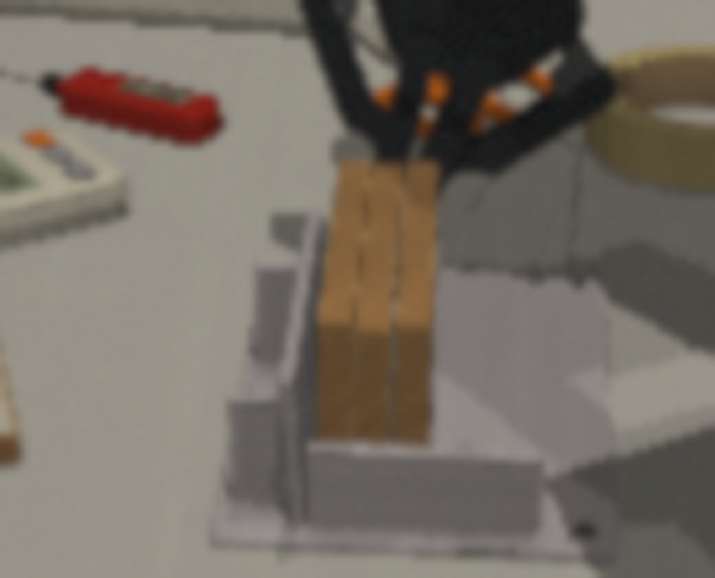

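View pics/top6.png

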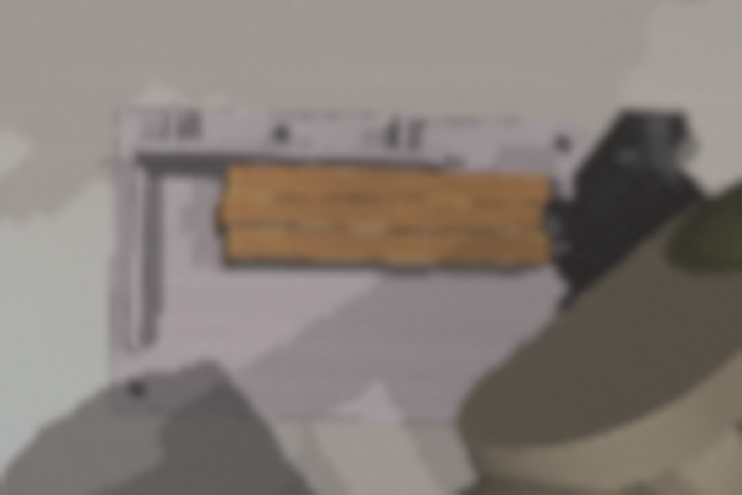

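Request:
move_arm(series=[[0,0,0,0.3,-0.015,0.05,0],[0,0,0,0.6,-0.03,0.1,0],[0,0,0,0.9,-0.045,0.15,0],[0,0,0,1.2,-0.06,0.2,0],[0,0,0,1.5,-0.07,0.25,0]])

```text
time_s: 7.17
eef_pos: [575.0, -449.8, 15.1]
ee_rot: [0.046, 0.713, 0.68, 0.165]
force: [-0.5, -1.4, 0.4]
grip_width: 0.001
```

Request:
move_arm(series=[[0,0,0,0.2,-0.01,0.03,0],[0,0,0,0.4,-0.02,0.07,0],[0,0,0,0.6,-0.03,0.1,0],[0,0,0,0.8,-0.04,0.13,0]])

```text
time_s: 7.5
eef_pos: [575.2, -441.5, 15.1]
ee_rot: [0.046, 0.713, 0.68, 0.165]
force: [-0.6, -0.5, -0.4]
grip_width: -0.005
```

```bash
python3 look.py 7
```

```text
t 7.5 tcp stand [ -17.5 -150.4] z 15.1 F [-0.6 -0.5 -0.4] grip -0.005 yaw 90.1 toolz [ 0.297  0.159 -0.942]
```

View pics/side7.png

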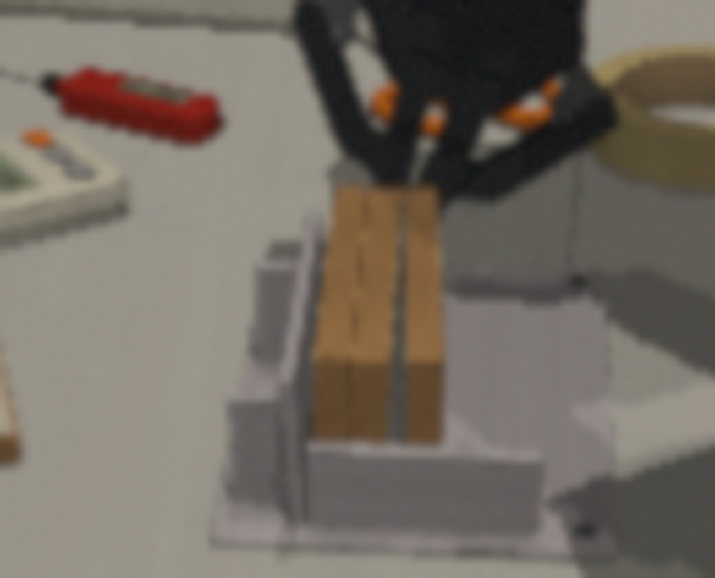

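View pics/top7.png

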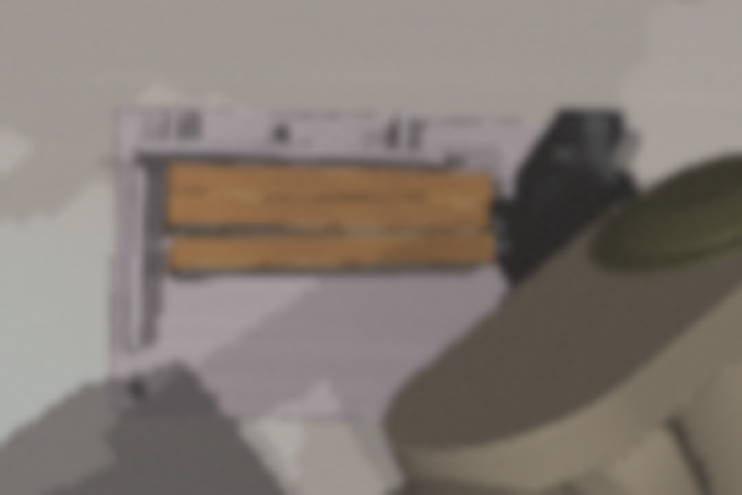

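Request:
move_arm(series=[[0,0,0,0.12,0,0.02,0],[0,0,0,0.24,-0.01,0.04,0],[0,0,0,0.35,-0.015,0.06,0]])

```text
time_s: 7.85
eef_pos: [575.3, -437.7, 15.1]
ee_rot: [0.045, 0.713, 0.68, 0.165]
force: [-0.7, -0.7, -0.8]
grip_width: 0.001
```

```bash
python3 look.py 8
```

```text
t 7.85 tcp stand [ -17.5 -146.6] z 15.1 F [-0.7 -0.7 -0.8] grip 0.001 yaw 90.1 toolz [ 0.297  0.159 -0.942]
```

View pics/side8.png

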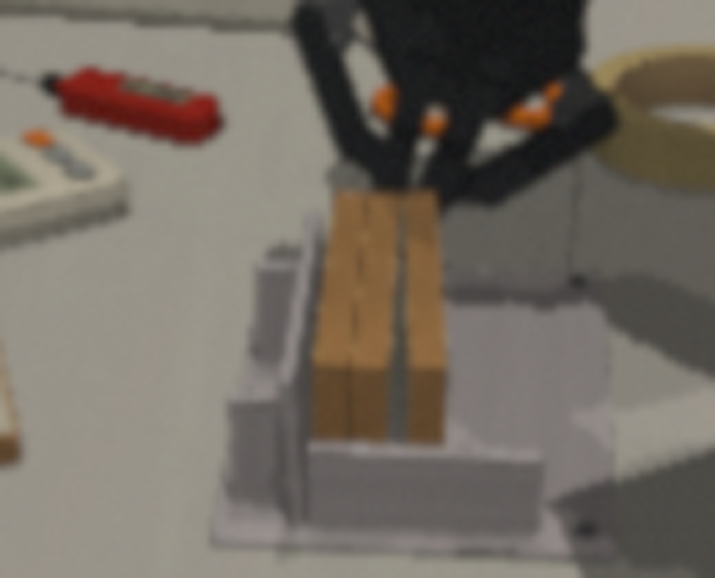

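View pics/top8.png

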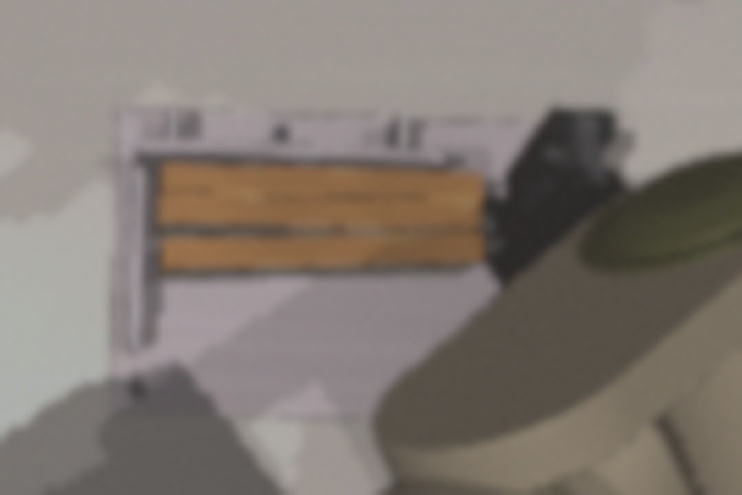

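Request:
move_arm(series=[[0,0,0,-0.5,0.02,-0.08,0],[0,0,0,-1.2,0.06,-0.2,0],[0,0,0,-2.5,0.12,-0.41,0],[0,0,0,-3.5,0.18,-0.58,0]])

```text
time_s: 8.28
eef_pos: [574.5, -474.2, 15.0]
ee_rot: [0.045, 0.713, 0.68, 0.165]
force: [0.2, 0.1, -0.3]
grip_width: 0.003
```

```bash
python3 - <<'E'
from h import *
st=show()
print(rowg(st,-25,-185,100));print(rowg(st,-60,-165,110,1.2,.3,.12))
E
```

```text
t 8.28 tcp stand [ -17.5 -183.2] z 15.0 F [ 0.2  0.1 -0.3] grip 0.003 yaw 90.1 toolz [ 0.297  0.159 -0.942]
[-0.003, -0.004, 0.0, 1.29, 1.74, -8.25]
[-0.012, -0.051, 0.356, 3.44, -1.41, -9.89]
```

Request:
move_arm(series=[[0,0,0,0.4,0.6,-2.7,0],[0,0,0,0.9,1.2,-5.5,0],[0,0,0,1.3,1.7,-8.2,0],[-0.003,-0.015,0.12,1.8,1,-9,0],[-0.006,-0.03,0.24,2.4,0,-9.5,0]])

```text
time_s: 8.7
eef_pos: [547.0, -467.4, 111.1]
ee_rot: [0.04, 0.793, 0.587, 0.16]
force: [-0.3, -0.7, -0.9]
grip_width: -0.001
```

```bash
python3 - <<'E'
from h import *
st=show();print(st["joints"])
for a in (.5,1): print(rowg(st,-50-55*a,-160+94*a,120,1.3*(1-a),.3-.1*a,.12-.12*a))
E
```

```text
t 8.7 tcp stand [ -45.1 -176.9] z 111.1 F [-0.3 -0.7 -0.9] grip -0.001 yaw 75.8 toolz [ 0.301  0.125 -0.946]
[-0.98573436  0.78379701  1.10055705  0.34831188  1.21264754 -0.804941  ]
[0.002, -0.093, 0.645, 5.47, -4.61, -0.97]
[-0.046, -0.175, 1.28, 9.27, -8.51, -1.17]
```

Request:
move_arm(series=[[0,-0.018,0.12,1.1,-0.9,-0.3,0.3],[0,-0.036,0.24,2.1,-1.8,-0.5,0.6],[0,-0.054,0.36,3.1,-2.7,-0.8,0.6],[0,-0.072,0.48,4.2,-3.5,-0.9,0.6],[0,-0.09,0.6,5.2,-4.4,-1.0,0.6]])

```text
time_s: 9.12
eef_pos: [516.9, -406.1, 120.6]
ee_rot: [0.017, 0.938, 0.321, 0.129]
force: [0.7, 1.0, 0.3]
grip_width: 0.6
```

```bash
python3 - <<'E'
from h import *
st=show()
print(rowt(st,-105,-66,110,0,.2))
E
```

```text
t 9.12 tcp stand [ -76.6 -116.3] z 120.6 F [0.7 1.  0.3] grip 0.6 yaw 39.8 toolz [ 0.253  0.052 -0.966]
[-0.036, -0.072, 0.675, 0.77, -5.8, 0.6]
```

Request:
move_arm(series=[[-0.006,-0.012,0.12,0.1,-1.2,0.1,0.6],[-0.012,-0.024,0.24,0.2,-2.4,0.2,0.6],[-0.018,-0.036,0.36,0.4,-3.5,0.3,0.6],[-0.026,-0.05,0.48,0.6,-4.6,0.4,0.6],[-0.032,-0.064,0.6,0.7,-5.6,0.6,0.6]])

```text
time_s: 9.53
eef_pos: [490.1, -357.2, 110.3]
ee_rot: [0.003, 0.994, 0.024, 0.104]
force: [-0.7, -0.1, -0.4]
grip_width: 0.6
```

```bash
python3 look.py 9; python3 - <<'E'
from h import *
st=show()
print(rowt(st,-95,-66,40,0,.2), rowt(st,-95,-66,10,0,.2))
E
```

```text
t 9.53 tcp stand [-104.5  -68.1] z 110.3 F [-0.7 -0.1 -0.4] grip 0.6 yaw 4.0 toolz [ 0.206 -0.001 -0.978]
t 9.63 tcp stand [-104.4  -67.3] z 109.9 F [ 0.1 -0.5 -0.8] grip 0.599 yaw 4.3 toolz [ 0.206  0.001 -0.979]
[-0.005, -0.007, 0.074, -0.51, -0.13, 7.04] [-0.005, -0.007, 0.074, -1.12, -0.16, 9.98]
```

View pics/side9.png

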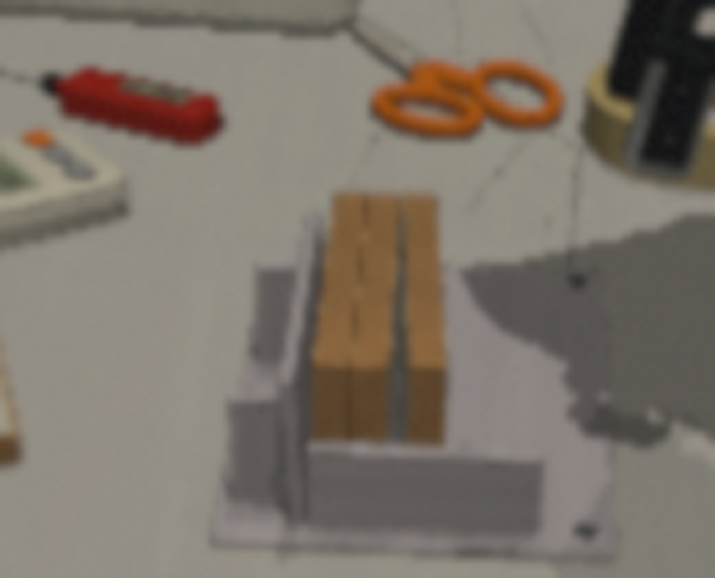

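View pics/top9.png

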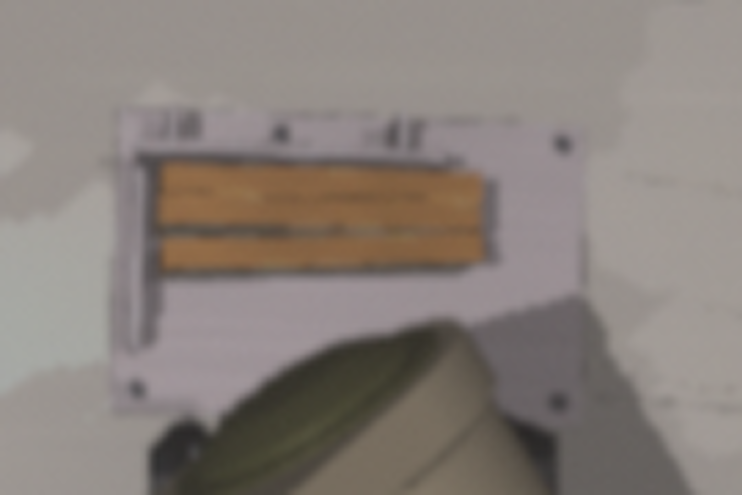

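Request:
move_arm(series=[[0,0,0.04,-0.1,0,2.5,0.6],[-0.003,-0.003,0.074,-0.3,-0.1,5,0.6],[-0.005,-0.007,0.074,-0.5,-0.13,7.0,0.6],[-0.005,-0.007,0.074,-0.8,-0.15,8.6,0.6],[-0.005,-0.007,0.074,-1.0,-0.16,9.5,0.6]])

```text
time_s: 10.05
eef_pos: [499.7, -355.7, 13.0]
ee_rot: [0.0, 0.995, -0.009, 0.1]
force: [-0.5, 0.8, -0.1]
grip_width: 0.598
```

```bash
python3 look.py 10; python3 - <<'E'
from h import *
st=show()
print(rowt(st,-60,-66,10,0,.2), rowt(st,-95,-66,10,0,.2))
E
```

```text
t 10.05 tcp stand [-94.9 -66.3] z 13.0 F [-0.5  0.8 -0.1] grip 0.598 yaw 0.2 toolz [ 0.198 -0.002 -0.98 ]
t 10.15 tcp stand [-95.1 -66.2] z 13.7 F [-0.1  0.6  0. ] grip 0.603 yaw 0.1 toolz [ 0.198 -0.002 -0.98 ]
[-0.002, 0.001, 0.002, 3.37, -0.01, 1.05] [-0.002, 0.001, 0.002, -0.06, -0.02, 0.36]
```

View pics/side10.png

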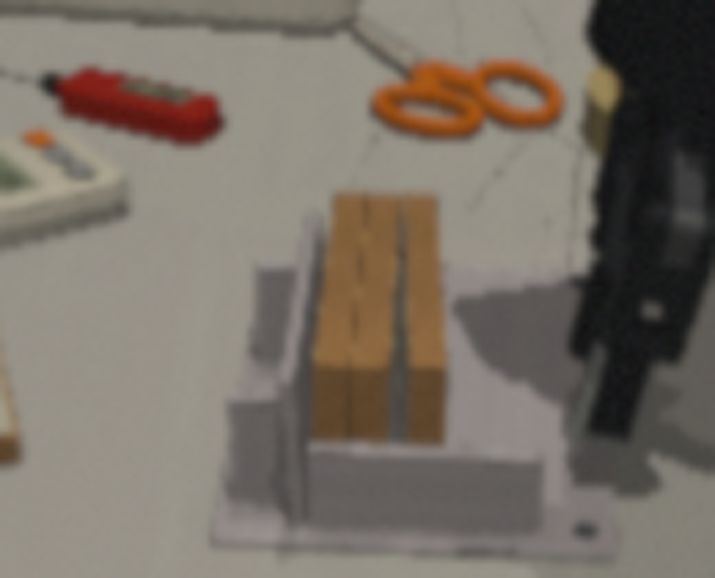

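Request:
move_arm(series=[[0,0,0,0.6,0,0.4,0.6],[0,0,0,1.4,0,0.65,0.6],[0,0,0,2.2,0,0.8,0.6],[0,0,0,2.9,0,0.95,0.6],[0,0,0,3.5,0,1.07,0.6]])

```text
time_s: 10.57
eef_pos: [537.2, -356.3, 10.7]
ee_rot: [0.0, 0.995, -0.009, 0.1]
force: [-0.7, 0.2, 0.0]
grip_width: 0.602
```

Request:
move_arm(series=[[0,0,0,0.2,0,0.04,0.6],[0,0,0,0.4,0,0.08,0.6],[0,0,0,0.6,0,0.12,0.6],[0,0,0,0.8,0,0.16,0.6]])

```text
time_s: 10.9
eef_pos: [545.4, -356.5, 10.8]
ee_rot: [0.0, 0.995, -0.009, 0.1]
force: [0.6, 0.1, -0.1]
grip_width: 0.598
```

```bash
python3 look.py 11
```

```text
t 10.9 tcp stand [-49.2 -66.1] z 10.8 F [ 0.6  0.1 -0.1] grip 0.598 yaw 0.2 toolz [ 0.199 -0.003 -0.98 ]
```

View pics/side11.png

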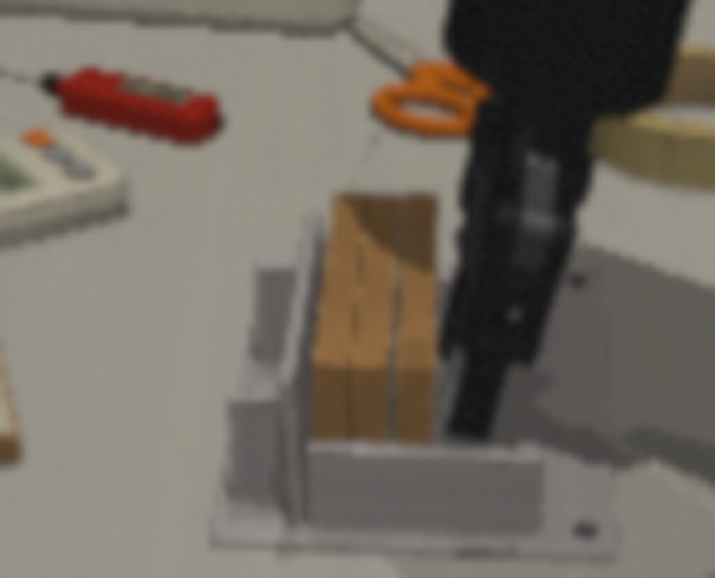

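Gap nearly closed; press on gently.

Request:
move_arm(series=[[0,0,0,0.12,0,0.02,0.6],[0,0,0,0.24,0,0.05,0.6],[0,0,0,0.36,0,0.07,0.6]])

```text
time_s: 11.25
eef_pos: [548.4, -356.5, 10.6]
ee_rot: [0.0, 0.995, -0.009, 0.099]
force: [-11.9, 1.4, 7.2]
grip_width: 0.598
```

Request:
move_arm(series=[[0,0,0,0.1,0,0.02,0.6],[0,0,0,0.2,0,0.04,0.6]])

```text
time_s: 11.42
eef_pos: [548.6, -356.5, 10.6]
ee_rot: [-0.001, 0.995, -0.01, 0.097]
force: [-22.5, 1.6, 11.6]
grip_width: 0.599
```

Packed. Back off slowly and raise.

Request:
move_arm(series=[[0,0,0,-0.3,0,-0.06,0.6],[0,0,0,-1,0,-0.2,0.6],[0,0,0,-3,0,-0.6,0.6],[0,0,0,-5.5,0,-2.5,0.6],[0,0,0,-6.5,0,-6,0.6]])

```text
time_s: 11.83
eef_pos: [469.8, -353.1, 53.5]
ee_rot: [-0.004, 0.995, -0.01, 0.094]
force: [-0.6, 0.3, 0.1]
grip_width: 0.597
```

Request:
move_arm(series=[[0,0,0,-3,0,-2,0.6],[0,0,0,-5,0,-4,0.6],[0,0,0,-5,0,-4,0.6],[0,0,0,-5,0,-4,0.6],[0,0,0,-5,0,-4,0.6]])

```text
time_s: 12.25
eef_pos: [413.5, -352.3, 83.1]
ee_rot: [-0.004, 0.995, -0.01, 0.094]
force: [0.3, -0.1, -0.5]
grip_width: 0.598
```

```bash
python3 look.py 12
```

```text
t 12.25 tcp stand [-181.1  -64.8] z 83.1 F [ 0.3 -0.1 -0.5] grip 0.598 yaw 0.1 toolz [ 0.188  0.006 -0.982]
```

View pics/side12.png

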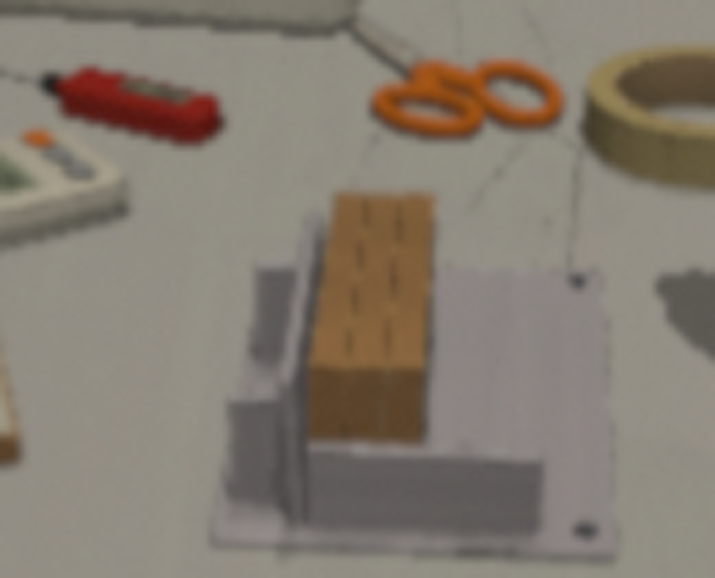

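View pics/top12.png

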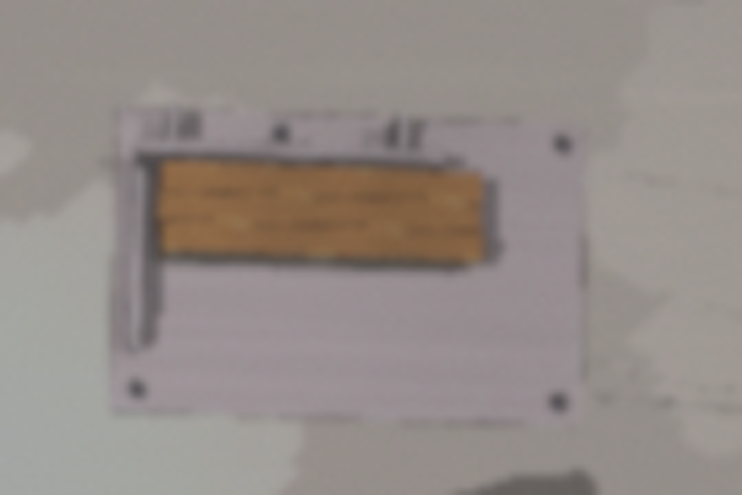

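Request:
move_arm(series=[[0,0,0,0,0,0,0.6],[0,0,0,0,0,0,0.6],[0,0,0,0,0,0,0.6],[0,0,0,0,0,0,0.6],[0,0,0,0,0,0,0.6]])

```text
time_s: 12.77
eef_pos: [413.8, -351.9, 82.5]
ee_rot: [-0.004, 0.996, -0.01, 0.094]
force: [-0.0, -0.5, -0.2]
grip_width: 0.598
```

Request:
move_arm(series=[[0,0,0,0,0,0,0.6],[0,0,0,0,0,0,0.6],[0,0,0,0,0,0,0.6],[0,0,0,0,0,0,0.6],[0,0,0,0,0,0,0.6]])

```text
time_s: 13.18
eef_pos: [413.8, -351.9, 82.5]
ee_rot: [-0.004, 0.996, -0.01, 0.094]
force: [0.2, -0.4, 0.6]
grip_width: 0.597
```

```bash
python3 look.py 13; python3 - <<'E'
from h import *
for k in("12","13"):
    T=pickle.load(open(f"top{k}.pkl","rb"))
    t=lambda l:[((x+.5)/5.5+225-.5,(y+.5)/5.5+140-.5) for x,y in l]
    w=onplane(T,t([(162,161),(161,254),(484,173),(480,264)]),59)
    print([w2s(*q[:2]).round(1).tolist() for q in w])
a,b=[pickle.load(open(f"side{k}.pkl","rb"))["frame"][150:203,245:272].astype(int) for k in("12","13")]
print(abs(a-b).mean(),abs(a-b).max())
E
```

```text
t 13.18 tcp stand [-180.8  -64.4] z 82.5 F [ 0.2 -0.4  0.6] grip 0.597 yaw 0.1 toolz [ 0.187  0.007 -0.982]
[[0.2, -5.0], [-37.3, -5.5], [-1.1, -135.2], [-38.0, -133.9]]
[[0.2, -5.0], [-37.3, -5.5], [-1.1, -135.2], [-38.0, -133.9]]
0.583508036338225 4
```

View pics/side13.png

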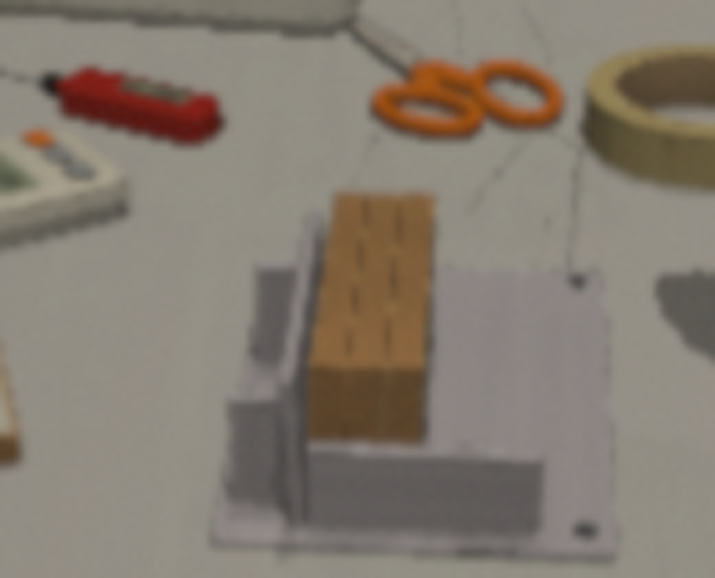

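```bash
python3 -c "
from rig import job
print(job.finish_job())"
```

```text
the job is handed in; nothing more can be done
None
```

All three boards are standing upright, packed together against the backstop with their ends about 5 mm from the side fence. I've handed the job in; no verdict is reported.

I pushed the feet towards the backstop with the open, tilted fingers. Next I slid all three ends along to the fence with the closed fingers, and then pressed the front board in again. It had drifted about 4 mm away during the slide.

**Last checks**
- **Position:** measured from the top camera, the top edges of the pack run from about 0 to −38 mm in x, against 36 mm of board thickness. The ends are about 5 mm from the fence, so the centres are near y = −70 mm (limit −80 to −55).
- **Lean:** in the side picture the boards look upright, resting against the backstop. I judged this by eye rather than measuring the angle.
- **At rest:** the side pictures before and after about 0.9 s of waiting were essentially the same. After the first press the tops had crept forward by about 2 mm (roughly 1 pixel); I didn't see that after the final press.
- **Robot:** the arm was clear of everything, about 140 mm in front of the boards. The highest force reported was about 25 N, and the clock read about 13 s.

No check failed. Positions are only good to a few millimetres, because of the camera calibration and reading pixels by eye.

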